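# Read two packages with the material pen and log them at the bin

## Robot

A 6-joint arm with a two-finger parallel gripper is mounted at the origin on the work surface. World frame = base frame: x ahead of the robot, y to its left, z up, the work surface at z = 0. Lengths are in m, angles in rad, forces in N, time in s.
With the tool pointing down it reaches from about 0.4 to 0.825 m from the base axis. Payload 7 kg.
Tool frame: the origin (TCP) lies on the centre line of the jaws, within the pads' length; the fingertips stand 22 mm ahead of it and the grasp point (between the pads) lies 3 mm ahead of it; z points along the fingers, y is the direction in which the jaws open and shut (so a half turn about z gives the same grasp; the last joint's range is limited). The gripper opens to 88 mm and grips with 3 to 60 N. Pads are 19 mm wide; open, the fingers measure 130 mm over their backs; the gripper's body (78 mm by 193 mm) begins 47 mm behind the grasp point.
Start: joints at [1.449, 0.359, 0.012, 0, -1.224, -0.288], TCP at [0.269, 0.619, 0.225] pointing down, gripper open.
Joint ranges: [-3.07, 3.07], [-1.43, 2.12], [-1.02, 1.25], [-3.03, 1.67], [-3.05, -0], [-3.03, 3.03]. Speed limits (rad/s): [2.39, 2.39, 3.01, 3.14, 3.14, 3.14].

## Interface

Orientations are given as [roll, pitch, yaw] about the fixed x, y, z axes, in that order (R = Rz(yaw) Ry(pitch) Rx(roll)).
In Python, from station import arm gives the robot as it stands. The module is installed in compiled form; this text tells all that it offers.
- The arm moves only by the tool arm_command, never from a script. Its argument "motion" is a list of rows, each a list of 3 entries, a list of its own where there are three numbers: the shift along the tool's x, y, z in mm, then the turn, a rotation vector about the tool's x, y, z in degrees, then the opening, from 0 (shut) to 1 (fully open). In form: [[[tx, ty, tz], [wx, wy, wz], grip], ...]. A call has 1 to 20 rows; each row shifts and turns the commanded pose from where the row before left it, along the tool's axes as they then stand; what a row does not reach is not made up. A row lasts 1/12 s, in which the tool goes at most 41.7 mm and 7.16 degrees, less where a joint would pass 70% of its speed; a pose out of reach is approached as far as the arm can. A call is refused whole if a number of a shift passes 41.7 or a number of a turn 7.16, either way. A call with a gripper value outside its range is refused whole. The fingers move at their own pace and stop on an object; "newtons" is the grip in N (left out, the last holds). Time passes only in rows, so rows that do not move let the fingers close. It gives the time, the measured TCP pose, the force and the opening at its end, in the units of the state.
- arm.get_state(): the state, without advancing time (a new reading comes with each control period).
- arm.grab_frame(name): name is "scene" or "side" or "wrist"; returns the picture (420x560x3 uint8, red, green, blue); there is no depth.
- arm.camera_info(name): a dict with "fov_y" (degrees; the focal length in pixels is half the picture's height over the tangent of half this angle, whatever the lens; pixels are square), "cx", "cy" (the principal point, pixels), "k1" (the pictures are not rectified: a ray, as slopes to the right and down, at radius r is drawn at 1 + k1 r^2 times it, then the intrinsics apply), "view" (4x4, takes a point from world to camera coordinates); the wrist camera has in their place "tool_from_camera" (4x4, takes a point from camera to tool coordinates, whose origin is the TCP and whose axes are the flange's). Camera axes: x right, y down, z forward; pixel columns grow to the right and rows downward; lengths in m; the calibration is good to about 2 mm. A picture is of the moment at which its call begins: read the wrist's pose just before it. camera_info takes no time and is no camera call.
- arm.job_done(): hands the job in, once; it reports no verdict.
The state is a dict: "t": time; "q": joint angles; "qd": joint speeds; "joint_efforts": joint torques, N m; "eef_pos": TCP position; "ee_rot": TCP orientation; "force": force on the tool from outside, world axes, zero at the start; "moment": the same for the moment, N m; "width": finger opening in m.
Only numpy, scipy, OpenCV 4.12 (cv2) and the standard library are available. Lean on these libraries where they do the work, as an engineer would, in place of code of your own. Each camera call takes 0.05 s, during which the arm holds its last target. There are 200 camera calls.

## Task

Lift the sprung-nosed material pen out of its fork stand and, holding it, press its nose gently onto the middle of the paper sticker on the upturned tomato tin, then the one on the black plastic lid, then the one on the flap of the slim bin to log them. Each time press until the nose has clearly given by a few millimetres and stay about half a second. Finally hang the pen back in its fork, nose down, with the flap shut; do not push the tin, lid or glass jar out of place.

Things in the scene. Friction and masses are not known exactly. Their poses are not given: they have to be found in the camera images.
- probe_grip (a point): Centre of the handle of the material pen: aluminium, square, 30 x 30 mm, 64 mm tall, flat sides along this point's x and y. The loose pen (168 mm, 0.11 to 0.2 kg) hangs upright in the fork stand. The point is 38 mm above the collar's underside and 133 mm straight above the tip of the nose, on the pen's axis. z points up the pen.
- probe_tip (a point): Tip of the pen's steel nose (round-ended, 8 mm across), on the pen's axis, 133 mm below the handle's centre when the nose is out. It moves up with the nose.
- probe_seat (a point): Centre of the underside of the pen's collar, on the pen's axis; rests on holder_seat when the pen hangs in the fork.
- holder_seat (a point): Dark steel fork stand, fixed, base 120 x 100 mm, level fork plate 10 mm thick. Site: on the plate's top, 110 mm above the bench, in the middle of its U-slot. The slot is 32 mm wide (5 mm clear each side of the pen's shaft), runs along x, open at -x (prong ends 37 mm from the point), closed 20 mm away at +x. The pen's collar rests on both 19 mm prongs. Nothing of the stand rises above the plate.
- tin_mark (a point): Rinsed tomato tin, steel, 75 mm across, 110 mm tall, loose, light (0.07 kg), standing upside down. The point is the middle of the 30 mm white paper sticker at the centre of its flat upper end, 110 mm above the bench. z up.
- lid_mark (a point): Black plastic lid, a disc 90 mm across and 14 mm high, loose, flat on the bench. The point is the middle of the 30 mm paper sticker at the centre of its top, 14 mm above the bench. z up.
- flap_mark (a point): Middle of the 30 mm paper sticker on top of the grey plastic flap of the slim bin. The bin is fixed, 200 mm long along the point's x, 130 mm wide, 150 mm tall with the shut, level flap; the sticker is on the long centre line, 120 mm from the hinge, 150 mm above the bench. z up, x towards the hinge.
- flap (a joint): Bin flap hinge, rad: 0 = shut (level, resting on its stop, so it does not give when pressed), grows as it opens upward, to 1.9. It starts shut and falls shut by itself.
- jar_top (a point): Glass spice jar with metal cap, 52 mm across, 92 mm tall, loose, not to be read although it has a sticker too. The point is the centre of the top of its cap, 92 mm above the bench.
- tin: The tomato tin; origin at the centre of its lower end.
- lid: The black lid; origin at the centre of its underside.
- probe: The pen; origin at the centre of the collar's underside, z up the pen. Below the 30 mm square handle: a round black collar 48 mm across and 6 mm thick, then a 22 mm round shaft 55 mm long, a black cone 20 mm long, and a thin steel nose 20 mm out.
- probe_nose: The pen's sprung steel nose; origin at its tip, 95 mm below the collar's underside when fully out. It slides up into the pen by at most 12 mm; it gives at about 0.75 N and needs about 3.8 N at its stop (250 N/m).
- bin: The slim bin with its flap; origin on the bench under the bin's centre, x towards the hinge.
There are look-alikes about, which are no part of the job. What is shaped like the part that bears holder_seat but purple is not meant. Leave any pink look-alike of the probe alone.

How it is judged:
On the way, in this order (a step that is already met when the one before it is completed fails the run):
1. the pen is lifted clear of its fork in the gripper (distance between probe_seat and holder_seat above 0.05 m and contact force between the fingers and probe above 0.5 N), for 0.1 s.
2. the nose is pressed in by over 2 mm on the tin's sticker (within 12 mm of its middle) for 0.3 s (horizontal distance between probe_tip and tin_mark below 0.012 m and z of probe_tip in the frame of probe above -0.093 m and contact force between probe_nose and tin above 0.3 N and contact force between the fingers and probe above 0.5 N), for 0.3 s.
3. the nose is pressed in by over 2 mm on the black lid's sticker (within 12 mm of its middle) for 0.3 s (horizontal distance between probe_tip and lid_mark below 0.012 m and z of probe_tip in the frame of probe above -0.093 m and contact force between probe_nose and lid above 0.3 N and contact force between the fingers and probe above 0.5 N), for 0.3 s.
4. the nose is pressed in by over 2 mm on the flap's sticker (within 12 mm of its middle) for 0.3 s (horizontal distance between probe_tip and flap_mark below 0.012 m and z of probe_tip in the frame of probe above -0.093 m and contact force between probe_nose and bin above 0.3 N and contact force between the fingers and probe above 0.5 N), for 0.3 s.
At the end, for the whole second after the job is handed in: The released pen hangs at rest nose down in the fork, collar on the prongs (15 mm sideways, 4 mm in height, 0.08 rad tilt); flap shut (0.05 rad); tin and lid level (0.05 rad); tin, lid and jar within 20 mm of their starts (horizontal distance between probe_seat and holder_seat below 0.015 m and z of probe_seat in the frame of holder_seat between -0.004 and 0.004 m and angle between probe's own z axis and vertical below 0.08 rad and linear speed of probe below 0.02 m/s and value of joint flap below 0.05 rad and angle between each of tin, lid's own z axis and vertical below 0.05 rad and distance of each of tin_mark, lid_mark, jar_top from where it was at the start of the episode below 0.02 m); the robot touches nothing.
It fails at once if the tin, lid or jar is moved by more than 20 mm (distance of any of tin_mark, lid_mark, jar_top from where it was at the start of the episode above 0.02 m).
It fails at once if the pen presses the tin, the lid or the bin with more than 15 N (contact force between probe and tin above 15 N or contact force between probe and lid above 15 N or contact force between probe and bin above 15 N).
It also fails if it takes over 72 s, if anything falls off the work surface, if the arm or the gripper's body presses on something with over 40 N, if the wrist force passes 120 N, or if a joint passes its speed limit or range.

## Working session

There is one attempt and no reset: what is moved stays moved. The work goes in short steps, Python scripts to look and compute and a tool call to move; the robot and the scene stay as the last step left them, time stands still between calls to the robot, and variables do not carry over. Pictures are saved under pics/ and viewed, on a budget of 10 in all, crops included, one or two more only if the job needs it, and the job is handed in when it is done.

Besides the shell and the picture viewer there is one more tool, called after "Emit:" as name(argument=value, ...) on one line, values as JSON. arm_command: Moves the arm, as the interface text tells. Its arguments: {"type":"object","properties":{"motion":{"type":"array","items":{"type":"array"}},"newtons":{"type":"number"}},"required":["motion"]}

```bash
mkdir -p pics; cat > h.py <<'E'
import numpy as np, cv2
from station import arm
def shot(n,name):
    im=arm.grab_frame(n); cv2.imwrite(f'pics/{name}.png',im[:,:,::-1]); return im
def cam(n,st=None):
    c=arm.camera_info(n); f=210/np.tan(np.radians(c['fov_y'])/2)
    if n=='wrist':
        from scipy.spatial.transform import Rotation as R
        st=st or arm.get_state(); T=np.eye(4); T[:3,:3]=R.from_euler('xyz',st['ee_rot']).as_matrix(); T[:3,3]=st['eef_pos']
        W=T@np.array(c['tool_from_camera'])
    else: W=np.linalg.inv(np.array(c['view']))
    return f,c,W
def toz(n,u,v,z,st=None):
    f,c,W=cam(n,st); k=c['k1']
    d=np.array([(u-c['cx'])/f,(v-c['cy'])/f]); s=d.copy()
    for _ in range(30): s=d/(1+k*(s@s))
    r=W[:3,:3]@np.array([s[0],s[1],1]); o=W[:3,3]
    return o+r*(z-o[2])/r[2]
def pix(n,p,st=None):
    f,c,W=cam(n,st); q=np.linalg.inv(W)@np.append(p,1); s=q[:2]/q[2]; s=s*(1+c['k1']*(s@s))
    return s*f+[c['cx'],c['cy']]
E
python3 - <<'E'
from h import *
print(arm.get_state())
a=shot('scene','scene0'); b=shot('side','side0')
for n in('scene','side','wrist'): print(n,arm.camera_info(n))
E
```

```text
{'t': 0.0, 'q': array([ 1.44908981e+00,  3.59401693e-01,  1.10438953e-02, -3.48480157e-04,
       -1.22407461e+00, -2.88135682e-01]), 'qd': array([ 1.64498768e-05,  2.37626533e-05, -3.00834514e-03,  6.49830996e-04,
        1.01140420e-03,  4.68688839e-04]), 'joint_efforts': array([-7.04717295e-04, -5.82710302e+01,  2.93055314e+01,  6.99729145e+00,
        7.01461133e-03, -1.67542430e-04]), 'eef_pos': array([0.26877112, 0.6186462 , 0.22370689]), 'ee_rot': array([ 3.13993092e+00, -1.50877846e-04, -4.09960757e-01]), 'force': array([ 0.02459466,  0.58901358, -0.4727895 ]), 'moment': array([ 0.00956621, -0.0514133 ,  0.00992365]), 'width': 0.08764952616830121}
scene {'fov_y': 57.71176509361229, 'cx': 277.3094929331082, 'cy': 209.4539227209871, 'k1': -0.008823447418271596, 'view': array([[-0.50461686,  0.86310338,  0.02035615,  0.2601718 ],
       [ 0.44662125,  0.2811519 , -0.8494016 , -0.13346865],
       [-0.73884456, -0.41953088, -0.5273543 ,  1.39554093],
       [ 0.        ,  0.        ,  0.        ,  1.        ]])}
side {'fov_y': 49.61923233202899, 'cx': 274.70288302074636, 'cy': 211.40726169094174, 'k1': -0.10886941492966162, 'view': array([[-0.95387996, -0.30017226,  0.00310441,  0.49919079],
       [-0.22324501,  0.70243291, -0.67583257,  0.19767838],
       [ 0.20068555, -0.64535619, -0.73704864,  1.05712095],
       [ 0.        ,  0.        ,  0.        ,  1.        ]])}
wrist {'fov_y': 68.11330547881761, 'cx': 276.2600742305333, 'cy': 209.5864499951853, 'k1': 0.003106919762652202, 'tool_from_camera': array([[ 5.22484849e-04, -9.63635979e-01, -2.67217940e-01,
         7.17856538e-02],
       [ 9.99999439e-01,  2.57136440e-04,  1.02799472e-03,
        -8.72691774e-04],
       [-9.21901224e-04, -2.67218327e-01,  9.63635572e-01,
        -1.59032126e-01],
       [ 0.00000000e+00,  0.00000000e+00,  0.00000000e+00,
         1.00000000e+00]])}
```

View pics/scene0.png

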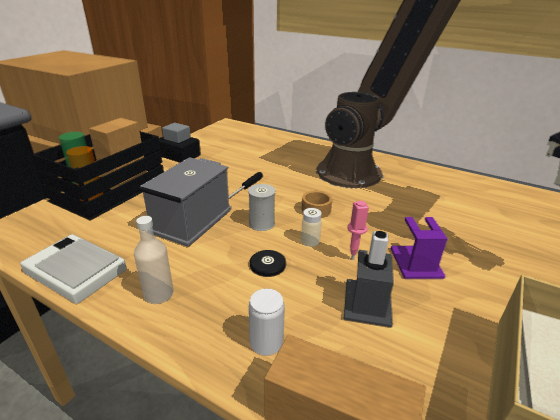

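View pics/side0.png

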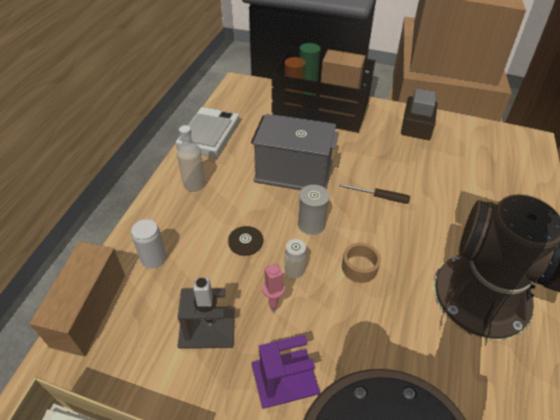

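The scene view shows:
- Bin sticker (189,173), tin (262,190), lid (267,262) and jar (312,213).
- The wanted pen, aluminium in the dark fork, at (379,236).
- Look-alikes: the pink pen at (358,215), the purple fork at (425,245), and a white-capped can at (267,300), which is neither the tin nor the jar.

In the side view the same things are at: bin (301,134), tin (314,196), lid (245,239), jar (295,246), pen (202,283), pink pen (273,285) and purple fork (285,370).

```bash
python3 - <<'E'
from h import *
P={'bin':((189,173),(301,134),.15),'tin':((262,190),(314,196),.11),'lid':((267,262),(245,239),.014),'jar':((312,213),(295,246),.092),'pentop':((379,236),(202,283),.183),'pinktop':((360,203),(273,268),.17)}
for k,(a,b,z) in P.items(): print(k,toz('scene',*a,z).round(3),toz('side',*b,z).round(3))
a=cv2.imread('pics/scene0.png')[190:330,330:460]; b=cv2.imread('pics/side0.png')[230:370,160:290]
cv2.imwrite('pics/crop1.png',cv2.resize(np.hstack([a,b]),None,fx=3,fy=3,interpolation=cv2.INTER_CUBIC))
E
```

```text
bin [ 0.533 -0.272  0.15 ] [ 0.533 -0.266  0.15 ]
tin [ 0.446 -0.092  0.11 ] [ 0.449 -0.087  0.11 ]
lid [0.601 0.02  0.014] [0.596 0.021 0.014]
jar [0.453 0.065 0.092] [0.455 0.064 0.092]
pentop [0.592 0.272 0.183] [0.583 0.274 0.183]
pinktop [0.469 0.19  0.17 ] [0.467 0.191 0.17 ]
```

View pics/crop1.png

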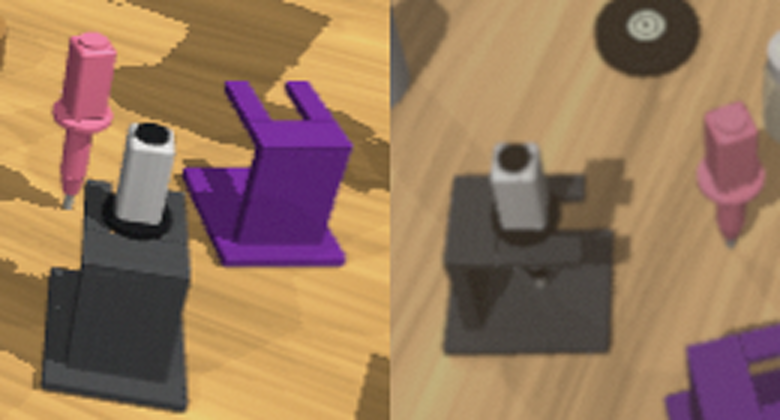

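Crop: the aluminium pen hangs in the dark fork (left panel (147,175), right panel (520,190)). The prongs point right in the side view, towards the robot. The pink pen and purple fork are clearly distinct.

```bash
cat >> h.py <<'E'
def go(p,yaw=None):
    """print tool-frame shift (mm) and turn (deg) to reach p with tool straight down; turn first, then shift"""
    from scipy.spatial.transform import Rotation as R
    st=arm.get_state(); A=R.from_euler('xyz',st['ee_rot']); y=st['ee_rot'][2] if yaw is None else yaw
    B=R.from_euler('xyz',[np.pi,0,y]); d=np.array(p)-st['eef_pos']
    print('t',round(st['t'],2),'pos',st['eef_pos'].round(4),'rpy',st['ee_rot'].round(4),'turn',np.degrees((A.inv()*B).as_rotvec()).round(2),'shift',(B.inv().apply(d)*1000).round(1),'F',st['force'].round(2),'w',round(st['width'],4),'q',st['q'].round(2))
E
python3 - <<'E'
from h import *
s=lambda x,y:toz('side',160+(x-390)/3,230+y/3,.11)[:2].round(3)
for p in [(455,178),(448,263),(584,190),(611,240),(583,178),(611,232)]: print(p,s(*p))
c=lambda x,y:toz('scene',330+x/3,190+y/3,.11)[:2].round(3)
for p in [(82,262),(188,282),(88,185),(186,196)]: print(p,c(*p))
b=lambda x,y:toz('scene',x,y,.15)[:2].round(3)
print([b(*p) for p in [(145,187),(201,206),(229,165),(185,158)]])
go([.588,.273,.33],0)
go([.588,.273,.33],np.pi/2); go([.588,.273,.33],-np.pi/2)
E
```

```text
(455, 178) [0.645 0.26 ]
(448, 263) [0.621 0.322]
(584, 190) [0.556 0.241]
(611, 240) [0.524 0.272]
(583, 178) [0.56  0.233]
(611, 232) [0.526 0.267]
(82, 262) [0.646 0.257]
(188, 282) [0.629 0.323]
(88, 185) [0.566 0.232]
(186, 196) [0.541 0.296]
[array([ 0.653, -0.312]), array([ 0.649, -0.132]), array([ 0.434, -0.211]), array([ 0.464, -0.348])]
t 0.1 pos [0.2688 0.6187 0.2239] rpy [ 3.1402e+00 -1.0000e-04 -4.0990e-01] turn [ 8.000e-02  1.000e-02 -2.349e+01] shift [ 319.2  345.7 -106.1] F [0.45 0.55 0.21] w 0.0878 q [ 1.45  0.36  0.01 -0.   -1.22 -0.29]
t 0.1 pos [0.2688 0.6187 0.2239] rpy [ 3.1402e+00 -1.0000e-04 -4.0990e-01] turn [ 6.0000e-02  7.0000e-02 -1.1349e+02] shift [-345.7  319.2 -106.1] F [0.45 0.55 0.21] w 0.0878 q [ 1.45  0.36  0.01 -0.   -1.22 -0.29]
t 0.1 pos [0.2688 0.6187 0.2239] rpy [ 3.1402e+00 -1.0000e-04 -4.0990e-01] turn [ 7.000e-02 -5.000e-02  6.651e+01] shift [ 345.7 -319.2 -106.1] F [0.45 0.55 0.21] w 0.0878 q [ 1.45  0.36  0.01 -0.   -1.22 -0.29]
```

Emit:
arm_command(motion=[[[0, 0, -15], [0, 0, 7], 1], [[0, 0, -15], [0, 0, 7], 1], [[0, 0, -15], [0, 0, 7], 1], [[0, 0, -15], [0, 0, 7], 1], [[0, 0, -15], [0, 0, 7], 1], [[0, 0, -15], [0, 0, 7], 1], [[0, 0, -15], [0, 0, 7], 1]])

```text
t: 0.68
eef_pos: [0.2688, 0.6188, 0.3299]
ee_rot: [3.141, -0.001, -1.271]
force: [0.2, 1.0, 0.9]
width: 0.0874
```

Emit:
arm_command(motion=[[[30, -14.4, 0], [0, 0, 0], 1], [[30, -14.4, 0], [0, 0, 0], 1], [[30, -14.4, 0], [0, 0, 0], 1], [[30, -14.4, 0], [0, 0, 0], 1], [[30, -14.4, 0], [0, 0, 0], 1], [[30, -14.4, 0], [0, 0, 0], 1], [[30, -14.4, 0], [0, 0, 0], 1], [[30, -14.4, 0], [0, 0, 0], 1], [[30, -14.4, 0], [0, 0, 0], 1], [[30, -14.4, 0], [0, 0, 0], 1], [[30, -14.4, 0], [0, 0, 0], 1], [[30, -14.4, 0], [0, 0, 0], 1], [[30, -14.4, 0], [0, 0, 0], 1], [[30, -14.4, 0], [0, 0, 0], 1], [[0, 0, 0], [0, 0, 0], 1], [[0, 0, 0], [0, 0, 0], 1]])

```text
t: 2.02
eef_pos: [0.5885, 0.2776, 0.3287]
ee_rot: [3.14, -0.0, -1.268]
force: [0.1, 0.3, -0.1]
width: 0.0877
```

```bash
python3 - <<'E'
from h import *
go([.588,.273,.33],-1.27)
a=shot('wrist','w1'); 
cv2.imwrite('pics/w1b.png',cv2.resize(a[:,:,::-1],(800,600),interpolation=cv2.INTER_CUBIC))
print(pix('wrist',[.588,.273,.183]))
E
```

```text
t 2.02 pos [0.5885 0.2776 0.3287] rpy [ 3.1402e+00 -5.0000e-04 -1.2681e+00] turn [ 0.08 -0.03  0.11] shift [ 4.2  1.8 -1.3] F [ 0.14  0.28 -0.1 ] w 0.0877 q [ 0.74  0.28  0.13 -0.   -1.42 -0.44]
[277.83873983 191.83932484]
```

View pics/w1b.png

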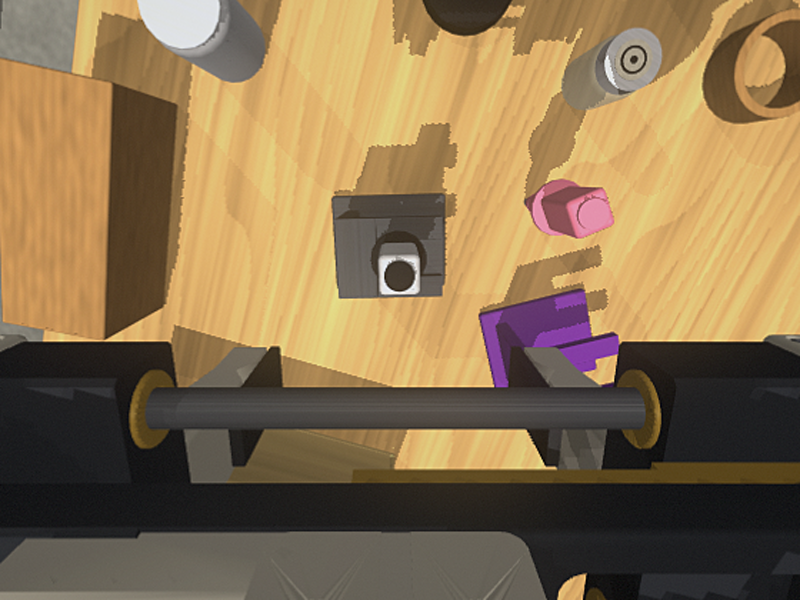

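The wrist view is aligned with the handle to within about 2°. The pen top is at (398,276) in the enlarged picture and the fork's base is square to the image. The pink pen at (590,210) and the jar at (633,60) are well clear.

```bash
python3 - <<'E'
from h import *
p=toz('wrist',398*.7,276*.7,.183); print(p)
go([p[0],p[1],.153],-1.25)
print('jar',toz('wrist',633*.7,60*.7,.092))
E
```

```text
[0.58685084 0.2741014  0.183     ]
t 2.07 pos [0.5878 0.2785 0.3289] rpy [ 3.1404e+00 -2.0000e-04 -1.2668e+00] turn [ 0.07 -0.01 -0.96] shift [  3.9   2.3 175.9] F [-0.72 -0.24 -0.3 ] w 0.0874 q [ 0.74  0.28  0.13 -0.   -1.42 -0.44]
jar [0.45309761 0.06678336 0.092     ]
```

Emit:
arm_command(motion=[[[4, 2, 0], [0, 0, -1], 1], [[0, 0, 20], [0, 0, 0], 1], [[0, 0, 20], [0, 0, 0], 1], [[0, 0, 20], [0, 0, 0], 1], [[0, 0, 20], [0, 0, 0], 1], [[0, 0, 20], [0, 0, 0], 1], [[0, 0, 20], [0, 0, 0], 1], [[0, 0, 20], [0, 0, 0], 1], [[0, 0, 20], [0, 0, 0], 1], [[0, 0, 10], [0, 0, 0], 1], [[0, 0, 6], [0, 0, 0], 1], [[0, 0, 0], [0, 0, 0], 1], [[0, 0, 0], [0, 0, 0], 1]], newtons=25)

```text
t: 3.15
eef_pos: [0.5871, 0.2754, 0.1545]
ee_rot: [-3.141, -0.0, -1.247]
force: [0.6, 0.0, -0.5]
width: 0.0873
```

Emit:
arm_command(motion=[[[0, 0, 0], [0, 0, 0], 0.5], [[0, 0, 0], [0, 0, 0], 0.4], [[0, 0, 0], [0, 0, 0], 0.3], [[0, 0, 0], [0, 0, 0], 0.2], [[0, 0, 0], [0, 0, 0], 0.2], [[0, 0, 0], [0, 0, 0], 0], [[0, 0, 0], [0, 0, 0], 0], [[0, 0, 0], [0, 0, 0], 0], [[0, 0, 0], [0, 0, 0], 0], [[0, 0, 0], [0, 0, 0], 0]], newtons=25)

```text
t: 3.98
eef_pos: [0.5869, 0.2748, 0.1536]
ee_rot: [3.141, -0.0, -1.248]
force: [0.1, -0.0, 1.2]
width: 0.0297
```

```bash
python3 - <<'E'
from h import *
go([.448,-.09,.33])
E
```

```text
t 3.98 pos [0.5869 0.2748 0.1536] rpy [ 3.1414 -0.     -1.2476] turn [ 0.01 -0.   -0.  ] shift [ 301.8  247.5 -176.4] F [ 0.09 -0.04  1.19] w 0.0297 q [ 0.74  0.37 -0.15 -0.   -1.06 -0.42]
```

Emit:
arm_command(motion=[[[0, 0, -8], [0, 0, 0], 0], [[0, 0, -12], [0, 0, 0], 0], [[0, 0, -20], [0, 0, 0], 0], [[0, 0, -20], [0, 0, 0], 0], [[0, 0, -20], [0, 0, 0], 0], [[0, 0, -20], [0, 0, 0], 0], [[0, 0, -20], [0, 0, 0], 0], [[0, 0, -20], [0, 0, 0], 0], [[0, 0, -20], [0, 0, 0], 0], [[0, 0, -12], [0, 0, 0], 0], [[0, 0, -8], [0, 0, 0], 0], [[0, 0, 0], [0, 0, 0], 0]])

```text
t: 4.98
eef_pos: [0.5875, 0.275, 0.3365]
ee_rot: [-3.138, 0.001, -1.247]
force: [0.3, 0.9, -1.6]
width: 0.0303
```

Emit:
arm_command(motion=[[[8, 6, 0], [0, 0, 0], 0], [[15, 12.3, 0], [0, 0, 0], 0], [[16, 13, 0], [0, 0, 0], 0], [[16, 13, 0], [0, 0, 0], 0], [[16, 13, 0], [0, 0, 0], 0], [[16, 13, 0], [0, 0, 0], 0], [[16, 13, 0], [0, 0, 0], 0], [[16, 13, 0], [0, 0, 0], 0], [[16, 13, 0], [0, 0, 0], 0], [[16, 13, 0], [0, 0, 0], 0], [[16, 13, 0], [0, 0, 0], 0], [[16, 13, 0], [0, 0, 0], 0], [[16, 13, 0], [0, 0, 0], 0], [[16, 13, 0], [0, 0, 0], 0], [[16, 13, 0], [0, 0, 0], 0], [[16, 13, 0], [0, 0, 0], 0], [[16, 13, 0], [0, 0, 0], 0], [[16, 13, 0], [0, 0, 0], 0], [[15, 12, 0], [0, 0, 0], 0], [[8, 9, 0], [0, 0, 0], 0]])

```text
t: 6.65
eef_pos: [0.447, -0.092, 0.3334]
ee_rot: [3.141, -0.0, -1.249]
force: [0.1, -0.0, -1.7]
width: 0.03
```

```bash
python3 - <<'E'
from h import *
go([.4475,-.0895,.334])
a=shot('wrist','w2'); print(pix('wrist',[.4475,-.0895,.11]))
st=arm.get_state(); x,y,z=st['eef_pos']; print('tip px expected',pix('wrist',[x,y,z-.1386]))
b=shot('side','side1'); print('side',pix('side',[x,y,z-.1386]))
cv2.imwrite('pics/w2b.png',np.vstack([cv2.resize(a[0:300,130:530,::-1],None,fx=1,fy=1),cv2.resize(b[120:270,200:400,::-1],None,fx=2,fy=2)]))
E
```

```text
t 6.65 pos [ 0.447  -0.092   0.3334] rpy [ 3.141  -0.     -1.2485] turn [ 0.03 -0.   -0.  ] shift [-2.2 -1.3 -0.6] F [ 0.06 -0.01 -1.67] w 0.03 q [ 0.23 -0.07 -0.25  0.   -1.39  0.09]
[274.50561066 184.9221955 ]
tip px expected [276.42772224 198.70642654]
side [318.20562048 169.26527396]
```

View pics/w2b.png

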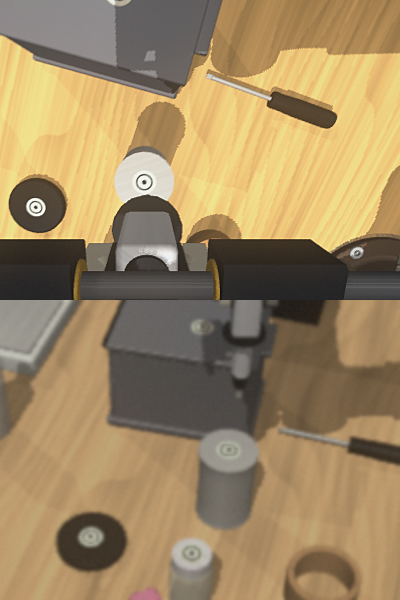

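The pen is held upright. In the wrist view the tin sticker is at (274,182), the lid sticker at (166,207) and the bin sticker at about (250,2). In the side view the pen tip is at (320,166), against an expected (318,169).

```bash
python3 - <<'E'
from h import *
p=toz('wrist',274,182,.11); print('tin',p,'lid',toz('wrist',166,207,.014),'bin',toz('wrist',250,2,.15),'jar cap?')
# refined fixed-camera points from the side crop
print(toz('side',200+229/2,120+150/2,.11),toz('side',200+90/2,120+237/2,.014),toz('side',200+203/2,120+27/2,.15))
go([(p[0]+.4475)/2,(p[1]-.0895)/2,.2536])
E
```

```text
tin [ 0.45021351 -0.09171873  0.11      ] lid [0.59583973 0.01785325 0.014     ] bin [ 0.52951171 -0.25832901  0.15      ] jar cap?
[ 0.44886572 -0.0908152   0.11      ] [0.59635242 0.01962721 0.014     ] [ 0.53218598 -0.26853025  0.15      ]
t 6.75 pos [ 0.447  -0.0917  0.3336] rpy [-3.1416  0.     -1.2496] turn [-0.  0. -0.] shift [-0.4 -2.1 80. ] F [ 1.09  1.34 -1.45] w 0.0298 q [ 0.23 -0.07 -0.25 -0.   -1.39  0.09]
```

Emit:
arm_command(motion=[[[0, -2, 5], [0, 0, 0], 0], [[0, 0, 10], [0, 0, 0], 0], [[0, 0, 10], [0, 0, 0], 0], [[0, 0, 10], [0, 0, 0], 0], [[0, 0, 10], [0, 0, 0], 0], [[0, 0, 10], [0, 0, 0], 0], [[0, 0, 10], [0, 0, 0], 0], [[0, 0, 7], [0, 0, 0], 0], [[0, 0, 4], [0, 0, 0], 0], [[0, 0, 0], [0, 0, 0], 0], [[0, 0, 2], [0, 0, 0], 0], [[0, 0, 2], [0, 0, 0], 0], [[0, 0, 2], [0, 0, 0], 0], [[0, 0, 2], [0, 0, 0], 0], [[0, 0, 2], [0, 0, 0], 0], [[0, 0, 2], [0, 0, 0], 0], [[0, 0, 1], [0, 0, 0], 0], [[0, 0, 1], [0, 0, 0], 0], [[0, 0, 0], [0, 0, 0], 0], [[0, 0, 0], [0, 0, 0], 0]])

```text
t: 8.42
eef_pos: [0.4504, -0.0895, 0.2438]
ee_rot: [-3.141, -0.0, -1.248]
force: [0.1, 0.3, 0.6]
width: 0.0298
```

Emit:
arm_command(motion=[[[0, 0, 0], [0, 0, 0], 0], [[0, 0, 0], [0, 0, 0], 0], [[0, 0, 0], [0, 0, 0], 0], [[0, 0, 0], [0, 0, 0], 0], [[0, 0, 0], [0, 0, 0], 0]])

```text
t: 8.83
eef_pos: [0.4504, -0.0894, 0.2437]
ee_rot: [-3.141, -0.0, -1.248]
force: [0.2, -0.6, 0.0]
width: 0.0294
```

```bash
python3 - <<'E'
from h import *
go([.449,-.091,.334])
b=shot('side','side2');c=shot('scene','scene2')
cv2.imwrite('pics/p2.png',np.hstack([cv2.resize(b[140:260,250:370,::-1],None,fx=3,fy=3),cv2.resize(c[120:240,200:320,::-1],None,fx=3,fy=3)]))
print(arm.get_state()['force'])
E
```

```text
t 8.83 pos [ 0.4504 -0.0894  0.2437] rpy [-3.1414e+00 -1.0000e-04 -1.2476e+00] turn [-0.01 -0.    0.  ] shift [  1.1   1.8 -90.3] F [ 0.17 -0.64  0.04] w 0.0294 q [ 0.23 -0.02 -0.41  0.   -1.18  0.09]
[ 0.19608681 -0.2786436   0.76578672]
```

View pics/p2.png

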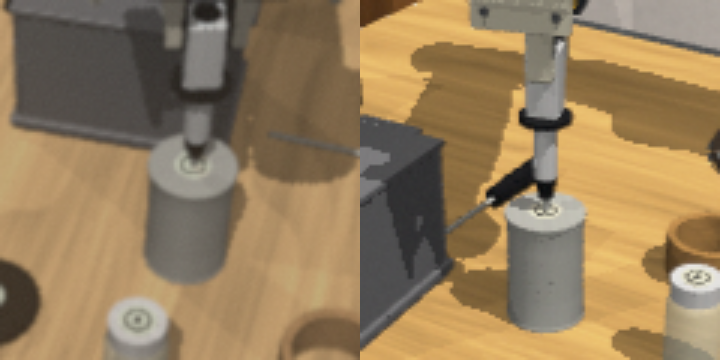

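The nose is in the ring of the tin's sticker in both views. Force moved from -1.7 N to about 0.4 N, so about 2 N of press and roughly 5 mm of travel. Now on to the lid.

Emit:
arm_command(motion=[[[0, 0, -4], [0, 0, 0], 0], [[0, 0, -8], [0, 0, 0], 0], [[0, 0, -16], [0, 0, 0], 0], [[0, 0, -16], [0, 0, 0], 0], [[0, 0, -16], [0, 0, 0], 0], [[-3, -9, 0], [0, 0, 0], 0], [[-6, -17, 0], [0, 0, 0], 0], [[-6, -18, 0], [0, 0, 0], 0], [[-6, -18, 0], [0, 0, 0], 0], [[-6, -18, 0], [0, 0, 0], 0], [[-6, -18, 0], [0, 0, 0], 0], [[-6, -18, 0], [0, 0, 0], 0], [[-6, -18, 0], [0, 0, 0], 0], [[-6, -18, 0], [0, 0, 0], 0], [[-3, -12, 0], [0, 0, 0], 0], [[-3, -8.6, 0], [0, 0, 0], 0], [[0, 0, 0], [0, 0, 0], 0]])

```text
t: 10.35
eef_pos: [0.597, 0.0208, 0.302]
ee_rot: [3.139, 0.0, -1.247]
force: [-0.8, -0.7, -2.7]
width: 0.0298
```

```bash
python3 - <<'E'
from h import *
go([.596,.0195,.1476],-1.2476)
E
```

```text
t 10.35 pos [0.597  0.0208 0.302 ] rpy [ 3.1392  0.     -1.2467] turn [0.14 0.   0.05] shift [  0.9   1.4 154.4] F [-0.84 -0.75 -2.71] w 0.0298 q [ 0.36  0.19 -0.04 -0.   -1.34 -0.04]
```

Emit:
arm_command(motion=[[[1, 1, 6], [0, 0, 0], 0], [[0, 0, 14], [0, 0, 0], 0], [[0, 0, 20], [0, 0, 0], 0], [[0, 0, 20], [0, 0, 0], 0], [[0, 0, 20], [0, 0, 0], 0], [[0, 0, 20], [0, 0, 0], 0], [[0, 0, 20], [0, 0, 0], 0], [[0, 0, 14], [0, 0, 0], 0], [[0, 0, 6], [0, 0, 0], 0], [[0, 0, 2], [0, 0, 0], 0], [[0, 0, 0], [0, 0, 0], 0], [[0, 0, 2], [0, 0, 0], 0], [[0, 0, 2], [0, 0, 0], 0], [[0, 0, 2], [0, 0, 0], 0], [[0, 0, 2], [0, 0, 0], 0], [[0, 0, 2], [0, 0, 0], 0], [[0, 0, 2], [0, 0, 0], 0], [[0, 0, 1], [0, 0, 0], 0], [[0, 0, 0], [0, 0, 0], 0], [[0, 0, 0], [0, 0, 0], 0]])

```text
t: 12.02
eef_pos: [0.5953, 0.0182, 0.1488]
ee_rot: [-3.141, -0.0, -1.247]
force: [-0.5, 0.3, 1.2]
width: 0.0301
```

Emit:
arm_command(motion=[[[0, 0, 0], [0, 0, 0], 0], [[0, 0, 0], [0, 0, 0], 0], [[0, 0, 0], [0, 0, 0], 0], [[0, 0, 0], [0, 0, 0], 0], [[0, 0, 0], [0, 0, 0], 0]])

```text
t: 12.43
eef_pos: [0.5953, 0.0182, 0.1488]
ee_rot: [-3.141, -0.0, -1.248]
force: [-0.2, 1.4, -0.4]
width: 0.0297
```

```bash
python3 - <<'E'
from h import *
go([.596,.0195,.1476],-1.2476)
b=shot('side','side3');c=shot('scene','scene3')
cv2.imwrite('pics/p3.png',np.hstack([cv2.resize(b[170:290,190:310,::-1],None,fx=3,fy=3),cv2.resize(c[180:300,210:330,::-1],None,fx=3,fy=3)]))
print(arm.get_state()['force'])
E
```

```text
t 12.43 pos [0.5953 0.0182 0.1488] rpy [-3.1414 -0.     -1.2475] turn [-0.01 -0.    0.  ] shift [-1.  -1.1  1.2] F [-0.23  1.41 -0.37] w 0.0297 q [ 0.36  0.29 -0.27  0.   -1.01 -0.04]
[ 1.06387206 -0.24879859 -0.34076252]
```

View pics/p3.png

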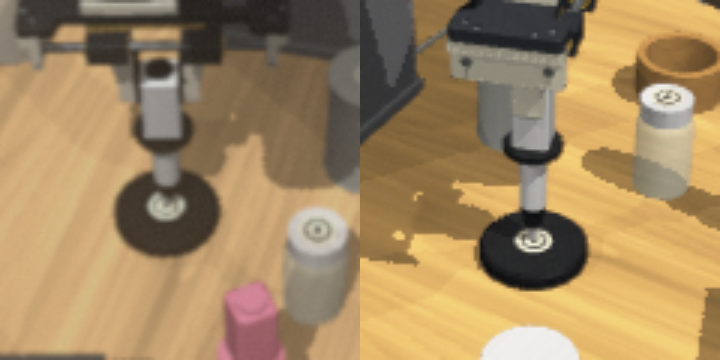

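The nose is on the lid's sticker ring in both views, but the arm stopped 1 mm high and the force readings are noisy. I'll press 2 mm more and hold to be safe, then lift.

Emit:
arm_command(motion=[[[0, 0, 1], [0, 0, 0], 0], [[0, 0, 1], [0, 0, 0], 0], [[0, 0, 0], [0, 0, 0], 0], [[0, 0, 0], [0, 0, 0], 0], [[0, 0, 0], [0, 0, 0], 0], [[0, 0, 0], [0, 0, 0], 0], [[0, 0, 0], [0, 0, 0], 0], [[0, 0, 0], [0, 0, 0], 0], [[0, 0, 0], [0, 0, 0], 0]])

```text
t: 13.28
eef_pos: [0.5952, 0.0182, 0.1467]
ee_rot: [-3.141, 0.0, -1.248]
force: [0.7, -0.9, 0.1]
width: 0.0298
```

```bash
python3 - <<'E'
from h import *
go([.5325,-.268,.334],-1.2476)
E
```

```text
t 13.28 pos [0.5952 0.0182 0.1467] rpy [-3.1415  0.     -1.2476] turn [-0.01  0.    0.  ] shift [ 251.4  150.4 -187.3] F [ 0.65 -0.91  0.08] w 0.0298 q [ 0.36  0.29 -0.28  0.   -1.   -0.04]
```

Emit:
arm_command(motion=[[[0, 0, -4], [0, 0, 0], 0], [[0, 0, -9], [0, 0, 0], 0], [[0, 0, -18], [0, 0, 0], 0], [[0, 0, -24], [0, 0, 0], 0], [[0, 0, -24], [0, 0, 0], 0], [[0, 0, -24], [0, 0, 0], 0], [[0, 0, -24], [0, 0, 0], 0], [[0, 0, -24], [0, 0, 0], 0], [[0, 0, -18], [0, 0, 0], 0], [[0, 0, -12], [0, 0, 0], 0], [[0, 0, -6], [0, 0, 0], 0]])

```text
t: 14.2
eef_pos: [0.5953, 0.0181, 0.3363]
ee_rot: [-3.139, -0.0, -1.248]
force: [1.2, -0.1, -1.6]
width: 0.0297
```

Emit:
arm_command(motion=[[[8, 5, 0], [0, 0, 0], 0], [[16, 10, 0], [0, 0, 0], 0], [[17, 10, 0], [0, 0, 0], 0], [[17, 10, 0], [0, 0, 0], 0], [[17, 10, 0], [0, 0, 0], 0], [[17, 10, 0], [0, 0, 0], 0], [[17, 10, 0], [0, 0, 0], 0], [[17, 10, 0], [0, 0, 0], 0], [[17, 10, 0], [0, 0, 0], 0], [[17, 10, 0], [0, 0, 0], 0], [[17, 10, 0], [0, 0, 0], 0], [[17, 10, 0], [0, 0, 0], 0], [[17, 10, 0], [0, 0, 0], 0], [[17, 10, 0], [0, 0, 0], 0], [[15, 9, 0], [0, 0, 0], 0], [[8, 6, 0], [0, 0, 0], 0], [[0, 0, 0], [0, 0, 0], 0], [[0, 0, 0], [0, 0, 0], 0]])

```text
t: 15.7
eef_pos: [0.532, -0.2678, 0.3329]
ee_rot: [3.141, 0.001, -1.249]
force: [0.3, 0.5, -1.6]
width: 0.0296
```

```bash
python3 - <<'E'
from h import *
go([.5325,-.268,.2836],-1.2476)
b=shot('side','side4');c=shot('scene','scene4');a=shot('wrist','w4')
cv2.imwrite('pics/p4.png',np.hstack([cv2.resize(x[:,:,::-1],(360,360),interpolation=cv2.INTER_CUBIC) for x in (a[60:240,190:370],c[110:230,130:250])]))
for n in('wrist','scene'): print(n,pix(n,[.5325,-.268,.15]))
E
```

```text
t 15.7 pos [ 0.532  -0.2678  0.3329] rpy [ 3.1406e+00  9.0000e-04 -1.2489e+00] turn [ 0.06  0.05 -0.07] shift [ 0.4 -0.4 49.3] F [ 0.33  0.54 -1.61] w 0.0296 q [-0.14  0.18  0.01 -0.   -1.4   0.46]
wrist [276.92066846 188.4298046 ]
scene [190.20085774 173.25532658]
```

View pics/p4.png

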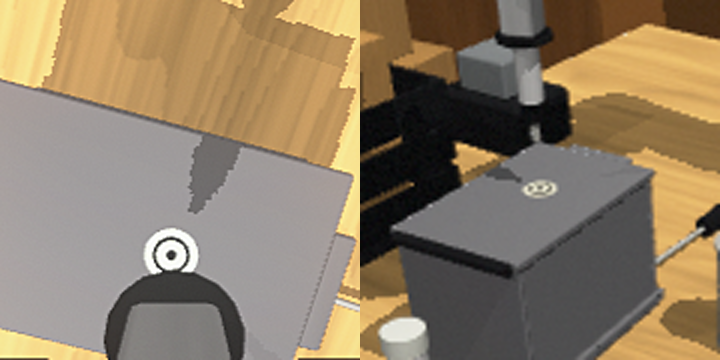

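The flap sticker is at (275.5,187.5) in the wrist view, against a predicted (277,188), so the error is about 1 mm. Pressing now.

Emit:
arm_command(motion=[[[0, 0, 5], [0, 0, 0], 0], [[0, 0, 10], [0, 0, 0], 0], [[0, 0, 10], [0, 0, 0], 0], [[0, 0, 9], [0, 0, 0], 0], [[0, 0, 4], [0, 0, 0], 0], [[0, 0, 0], [0, 0, 0], 0], [[0, 0, 2], [0, 0, 0], 0], [[0, 0, 2], [0, 0, 0], 0], [[0, 0, 2], [0, 0, 0], 0], [[0, 0, 2], [0, 0, 0], 0], [[0, 0, 2], [0, 0, 0], 0], [[0, 0, 2], [0, 0, 0], 0], [[0, 0, 1], [0, 0, 0], 0], [[0, 0, 0], [0, 0, 0], 0], [[0, 0, 0], [0, 0, 0], 0], [[0, 0, 0], [0, 0, 0], 0], [[0, 0, 0], [0, 0, 0], 0], [[0, 0, 0], [0, 0, 0], 0], [[0, 0, 0], [0, 0, 0], 0], [[0, 0, 0], [0, 0, 0], 0]])

```text
t: 17.52
eef_pos: [0.5328, -0.2675, 0.2828]
ee_rot: [-3.141, -0.0, -1.248]
force: [1.2, -0.2, 1.1]
width: 0.0297
```

```bash
python3 - <<'E'
from h import *
F=[]
for _ in range(6): shot('scene','p5'); F.append(arm.get_state()['force'][2])
print(np.mean(F),np.std(F)); go([.5869,.2748,.334],-1.2476)
E
```

```text
0.6919773896843774 0.3434031472490774
t 17.82 pos [ 0.5327 -0.2675  0.2827] rpy [-3.1415e+00 -1.0000e-04 -1.2475e+00] turn [-0. -0.  0.] shift [-497.  -223.6  -51.3] F [ 0.63 -0.88  1.04] w 0.0299 q [-0.14  0.2  -0.08  0.   -1.3   0.46]
```

The press is about 2.3 N, averaged over six force readings. Now returning to the fork.

Emit:
arm_command(motion=[[[0, 0, -4], [0, 0, 0], 0], [[0, 0, -10], [0, 0, 0], 0], [[0, 0, -20], [0, 0, 0], 0], [[0, 0, -14], [0, 0, 0], 0], [[0, 0, -5], [0, 0, 0], 0], [[-8, -3.6, 0], [0, 0, 0], 0], [[-17, -7, 0], [0, 0, 0], 0], [[-20, -9, 0], [0, 0, 0], 0], [[-20, -9, 0], [0, 0, 0], 0], [[-20, -9, 0], [0, 0, 0], 0], [[-20, -9, 0], [0, 0, 0], 0], [[-20, -9, 0], [0, 0, 0], 0], [[-20, -9, 0], [0, 0, 0], 0], [[-20, -9, 0], [0, 0, 0], 0], [[-20, -9, 0], [0, 0, 0], 0], [[-20, -9, 0], [0, 0, 0], 0], [[-20, -9, 0], [0, 0, 0], 0], [[-20, -9, 0], [0, 0, 0], 0], [[-20, -9, 0], [0, 0, 0], 0], [[-20, -9, 0], [0, 0, 0], 0]])

```text
t: 19.48
eef_pos: [0.5623, 0.0448, 0.3347]
ee_rot: [3.14, 0.0, -1.247]
force: [-0.5, -1.2, -1.0]
width: 0.0302
```

Emit:
arm_command(motion=[[[-20, -9, 0], [0, 0, 0], 0], [[-20, -9, 0], [0, 0, 0], 0], [[-20, -9, 0], [0, 0, 0], 0], [[-20, -9, 0], [0, 0, 0], 0], [[-20, -9, 0], [0, 0, 0], 0], [[-20, -9, 0], [0, 0, 0], 0], [[-20, -9, 0], [0, 0, 0], 0], [[-20, -9, 0], [0, 0, 0], 0], [[-20, -9, 0], [0, 0, 0], 0], [[-12, -6, 0], [0, 0, 0], 0], [[0, 0, 0], [0, 0, 0], 0], [[0, 0, 0], [0, 0, 0], 0], [[0, 0, 0], [0, 0, 0], 0]])

```text
t: 20.57
eef_pos: [0.5843, 0.2526, 0.3352]
ee_rot: [3.141, -0.0, -1.248]
force: [-0.2, -0.4, -0.8]
width: 0.0302
```

```bash
python3 - <<'E'
from h import *
go([.5869,.2748,.1536],-1.2476)
E
```

```text
t 20.57 pos [0.5843 0.2526 0.3352] rpy [ 3.1406e+00 -3.0000e-04 -1.2476e+00] turn [ 0.06 -0.02  0.  ] shift [-20.3  -9.5 181.6] F [-0.15 -0.36 -0.82] w 0.0302 q [ 0.71  0.25  0.11 -0.   -1.43 -0.39]
```

Emit:
arm_command(motion=[[[-10, -5, 0], [0, 0, 0], 0], [[-10, -4.5, 0], [0, 0, 0], 0], [[0, 0, 10], [0, 0, 0], 0], [[0, 0, 20], [0, 0, 0], 0], [[0, 0, 10], [0, 0, 0], 0], [[0, 0, 0], [0, 0, 0], 0], [[0, 0, 0], [0, 0, 0], 0], [[0, 0, 0], [0, 0, 0], 0]])

```text
t: 21.23
eef_pos: [0.5877, 0.2749, 0.2965]
ee_rot: [-3.141, -0.0, -1.248]
force: [-0.2, 0.3, -2.0]
width: 0.0295
```

```bash
python3 - <<'E'
from h import *
go([.5869,.2748,.1536],-1.2476)
a=shot('side','s6');c=shot('scene','c6')
cv2.imwrite('pics/p6.png',np.hstack([cv2.resize(x[:,:,::-1],(400,480),interpolation=cv2.INTER_CUBIC) for x in (a[230:350,150:250],c[200:320,330:430])]))
E
```

```text
t 21.23 pos [0.5877 0.2749 0.2965] rpy [-3.1406e+00 -2.0000e-04 -1.2476e+00] turn [-0.06 -0.01  0.  ] shift [-1.000e-01  8.000e-01  1.429e+02] F [-0.23  0.26 -1.99] w 0.0295 q [ 0.74  0.28  0.06  0.   -1.35 -0.41]
```

View pics/p6.png

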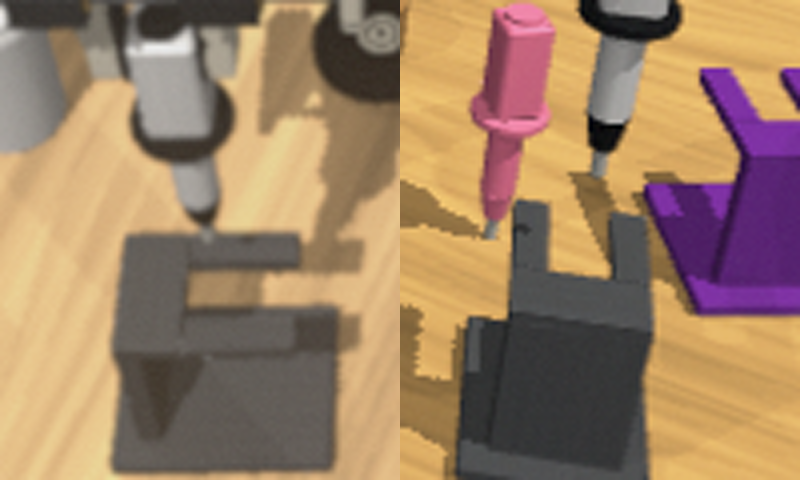

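The slot is empty and the pen is upright above it. The pose is the one it was picked from, to within 1 mm, so I'm lowering it.

Emit:
arm_command(motion=[[[0, 1, 6], [0, 0, 0], 0], [[0, 0, 12], [0, 0, 0], 0], [[0, 0, 12], [0, 0, 0], 0], [[0, 0, 12], [0, 0, 0], 0], [[0, 0, 12], [0, 0, 0], 0], [[0, 0, 12], [0, 0, 0], 0], [[0, 0, 12], [0, 0, 0], 0], [[0, 0, 12], [0, 0, 0], 0], [[0, 0, 12], [0, 0, 0], 0], [[0, 0, 12], [0, 0, 0], 0], [[0, 0, 12], [0, 0, 0], 0], [[0, 0, 10], [0, 0, 0], 0], [[0, 0, 3], [0, 0, 0], 0], [[0, 0, 2], [0, 0, 0], 0], [[0, 0, 1], [0, 0, 0], 0], [[0, 0, 0], [0, 0, 0], 0], [[0, 0, 0], [0, 0, 0], 0]])

```text
t: 22.75
eef_pos: [0.5867, 0.2749, 0.1543]
ee_rot: [-3.14, 0.0, -1.247]
force: [-0.0, 0.6, -1.6]
width: 0.0297
```

```bash
python3 - <<'E'
from h import *
go([.5869,.2748,.1536],-1.2476)
E
```

```text
t 22.75 pos [0.5867 0.2749 0.1543] rpy [-3.1405e+00  3.0000e-04 -1.2474e+00] turn [-0.06  0.02  0.01] shift [ 0.2 -0.2  0.7] F [-0.04  0.62 -1.59] w 0.0297 q [ 0.74  0.36 -0.15  0.   -1.06 -0.42]
```

Lower 1 mm more, then release and rise.

Emit:
arm_command(motion=[[[0, 0, 1], [0, 0, 0], 0], [[0, 0, 0], [0, 0, 0], 0], [[0, 0, 0], [0, 0, 0], 0.4], [[0, 0, 0], [0, 0, 0], 0.5], [[0, 0, 0], [0, 0, 0], 0.7], [[0, 0, 0], [0, 0, 0], 1], [[0, 0, 0], [0, 0, 0], 1], [[0, 0, 0], [0, 0, 0], 1], [[0, 0, 0], [0, 0, 0], 1], [[0, 0, 0], [0, 0, 0], 1], [[0, 0, 0], [0, 0, 0], 1]])

```text
t: 23.67
eef_pos: [0.5864, 0.2746, 0.1526]
ee_rot: [3.142, -0.0, -1.248]
force: [-0.2, -0.0, -0.3]
width: 0.0829
```

Emit:
arm_command(motion=[[[0, 0, -5], [0, 0, 0], 1], [[0, 0, -10], [0, 0, 0], 1], [[0, 0, -20], [0, 0, 0], 1], [[0, 0, -20], [0, 0, 0], 1], [[0, 0, -20], [0, 0, 0], 1], [[0, 0, -20], [0, 0, 0], 1], [[0, 0, -20], [0, 0, 0], 1], [[0, 0, -20], [0, 0, 0], 1], [[0, 0, -15], [0, 0, 0], 1], [[0, 0, 0], [0, 0, 0], 1], [[0, 0, 0], [0, 0, 0], 1], [[0, 0, 0], [0, 0, 0], 1]])

```text
t: 24.67
eef_pos: [0.5861, 0.2746, 0.3026]
ee_rot: [3.141, 0.0, -1.248]
force: [-0.3, 0.0, -1.1]
width: 0.0876
```

```bash
python3 - <<'E'
from h import *
go([.5869,.2748,.1536])
a=shot('side','s7');c=shot('scene','c7')
cv2.imwrite('pics/p7.png',np.hstack([cv2.resize(x[:,:,::-1],(400,570),interpolation=cv2.INTER_CUBIC) for x in (a[100:385,150:350],c[130:330,250:390])]))
E
```

```text
t 24.67 pos [0.5861 0.2746 0.3026] rpy [ 3.1414e+00  3.0000e-04 -1.2476e+00] turn [0.01 0.02 0.  ] shift [ 1.00e-01 -9.00e-01  1.49e+02] F [-0.26  0.04 -1.1 ] w 0.0876 q [ 0.74  0.28  0.07 -0.   -1.36 -0.42]
```

View pics/p7.png

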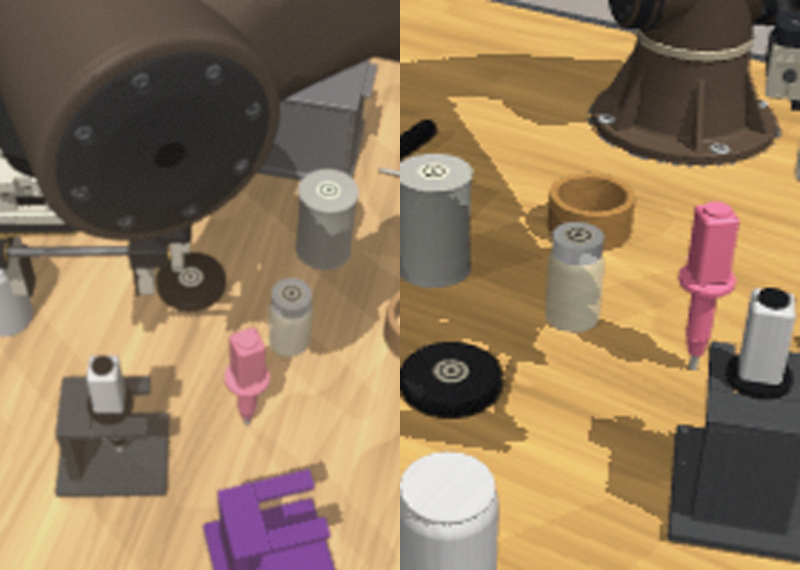

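The pen hangs upright in the dark fork with its collar on the prongs, at (103,385) in the left panel and (768,335) in the right. The tin, lid and jar have not moved, and the gripper is clear. Handing in.

```bash
python3 - <<'E'
from h import *
print(arm.job_done())
E
```

```text
the job is handed in; nothing more can be done
None
```

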